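# Jack up the rescue power pack and hold it

## Task

Take away the timber chock that blocks the way to the power pack's lift pad and set it down flat on the bench, at least 20 cm from the lift point. Stand the small hand jack on the bench with its saddle centred under the lift pad that carries the round boss, then make a trial stroke: press the jack handle all the way down so that the pack rises, and let it come all the way up again. Then press the handle all the way down a second time and finish while still holding it there, so that the pack stays raised on the jack alone; leave the hose coupling, the tape roll and the wrench alone.

Things in the scene. Friction and masses are not known exactly. Their poses are not given: they have to be found in the camera images.
- cradle: Cradle fixed to the bench with the power pack on it: grey casing, red tank, tube frame, 290 x 290 mm, 230 mm high. Origin: on the bench below the middle of the pack. -x points out of the pack's front face (145 mm from the origin), z up. The pack pivots about its rear edge (150 mm behind the origin, 75 mm high) and rests on two front posts until jacked up; its weight puts 22 to 32 N on the jack.
- lift_point (a point): Lift point: centre of the underside of the lift pad, a bare steel plate 70 x 70 x 12 mm on the pack's front, marked by a round boss (16 mm across, 14 mm high) on its top right above this point. Underside 75 mm above the bench, pack down, about 97 mm at full jack stroke; 30 mm in front of the pack's deck, 40 mm to the cradle's +y side. A smaller plain ear (30 mm, no boss) is not the lift point.
- jack: Hand jack, loose, 0.9 kg: steel base plate 200 x 80 x 8 mm standing on the bench, saddle tower at its +x end, grip block, and handle to its -x side. Origin: underside, straight below the middle of the grip block; the base reaches from x = -90 to +110 mm. z up.
- jack_grip (a point): Point on the jack for picking it up or sliding it: in the middle of the grip block (32 mm along the jack's x, 36 mm wide across y, from 8 to 72 mm above the jack's underside), 50 mm above the underside, straight above the jack's origin. Take it across the 36 mm width from above.
- saddle (a point): Centre of the top of the jack's saddle, a flat steel disc 40 mm across; 70 mm ahead (+x) of the jack's origin and 63 mm above its underside with the handle up, so 12 mm lower than the lift pad. It rises straight up by 55 mm per rad of handle stroke (34 mm at full stroke).
- jack_handle (a joint): Handle stroke, rad: 0 fully up (where a spring holds it; the handle then slopes 0.61 rad above level towards the jack's -x), 0.62 fully down (level). Springs back up when let go. Pivot along the jack's y, 15 mm behind (-x) its origin, 50 mm above the underside. At the grip 3 to 5 N unloaded, up to about 18 N with the pack on the saddle.
- handle_grip (a point): Middle of the round rubber grip at the end of the jack handle, 24 mm thick and 77 mm long along the handle, centred 140 mm from the handle pivot; 130 mm above the bench when fully up and 50 mm when fully down. Free of anything below or beside it: press it from above or pinch it across its thickness.
- chock_center (a point): Centre of the timber chock, 130 x 40 x 40 mm (its own x, y, z), about 0.13 kg, lying loose on the bench in front of the lift pad, roughly pointing at it; this point is 20 mm above its underside.
- coupling: Bystander: aluminium hose coupling standing on the bench, 72 mm across, 52 mm high; origin at the centre of its underside.
- tape: Bystander: roll of tape lying flat, 100 mm across, 25 mm high; origin at the centre of its underside.
- wrench: Bystander: open-ended wrench lying flat, 200 mm long along its x; origin near its middle.
Things that resemble listed ones, but are neither listed nor needed, are in the scene too. Of the things that look like the part that bears chock_center, take the one that is farthest to the robot's left at the start.

How it is judged:
On the way, in this order (a step that is already met when the one before it is completed fails the run):
1. the chock rests flat on the bench clear of the lift point (horizontal distance between chock_center and lift_point above 0.185 m and height (world z) of chock_center below 0.026 m and contact force between the fingers and anything else below 0.5 N), for 0.2 s.
2. the jack stands on the bench, handle up, saddle centred under the lift point (horizontal distance between saddle and lift_point below 0.015 m and height (world z) of jack below 0.004 m and angle between jack's own z axis and vertical below 0.05 rad and value of joint jack_handle below 0.08 rad and height (world z) of lift_point below 0.078 m), for 0.2 s.
3. trial stroke: handle down, pack raised (value of joint jack_handle above 0.54 rad and height (world z) of lift_point above 0.0885 m), for 0.1 s.
4. handle back up, pack down on its posts (value of joint jack_handle below 0.12 rad and height (world z) of lift_point below 0.078 m), for 0.1 s.
At the end, for the whole second after the job is handed in: Handle held down by the robot (over 0.54 of 0.62 rad, over 2 N), lift point over 88.5 mm high, carried by the saddle alone, saddle within 15 mm of the lift point, jack flat and still on the bench, chock flat on the bench over 185 mm from the lift point (all of step 3 and contact force between any of the fingers, the arm and jack above 2 N and contact force between jack and cradle above 8 N and contact force between each of the arm, the fingers and cradle below 0.5 N and contact force between chock and cradle below 0.3 N and horizontal distance between saddle and lift_point below 0.015 m and angle between jack's own z axis and vertical below 0.05 rad and height (world z) of jack below 0.004 m and linear speed of jack below 0.02 m/s and horizontal distance between chock_center and lift_point above 0.185 m and height (world z) of chock_center below 0.026 m); the arm keeps its last pose, push and grip.
It fails at once if the hose coupling was moved (distance of coupling from where it was at the start of the episode above 0.03 m).
It fails at once if the tape roll was moved (distance of tape from where it was at the start of the episode above 0.03 m).
It fails at once if the wrench was moved (distance of wrench from where it was at the start of the episode above 0.03 m).
It also fails if it takes over 72 s, if anything falls off the work surface, if the arm or the gripper's body presses on something with over 40 N, if the wrist force passes 120 N, or if a joint passes its speed limit or range.

## Robot

A 7-joint arm with a two-finger parallel gripper is mounted at the origin on the work surface. World frame = base frame: x ahead of the robot, y to its left, z up, the work surface at z = 0. Lengths are in m, angles in rad, forces in N, time in s.
With the tool pointing down it reaches from about 0.4 to 0.85 m from the base axis. Payload 10.4 kg.
Tool frame: the origin (TCP) lies on the centre line of the jaws, within the pads' length; the fingertips stand 11 mm ahead of it and the grasp point (between the pads) lies 8 mm behind it; z points along the fingers, y is the line along which they close (so a half turn about z gives the same grasp; the last joint's range is limited). The gripper opens to 87 mm and grips with 3 to 60 N. Pads are 19 mm wide; open, the fingers measure 117 mm over their backs; the gripper's body (75 mm by 190 mm) begins 51 mm behind the grasp point.
Start: joints at [-1.166, 0.332, -0.065, 1.46, 0.022, 1.35, -0.088], TCP at [0.259, 0.569, 0.234] pointing down, gripper open.
Joint ranges: [-2.6, 2.6], [-0.5, 2.12], [-1.47, 1.34], [0.16, 2.42], [-1.27, 4.41], [0.06, 2.06], [-2.6, 2.6]. Speed limits (rad/s): [2.22, 2.22, 2.79, 2.79, 3.14, 3.14, 3.14].

## Interface

Orientations are given as a unit quaternion [x, y, z, w].
In Python, from bench import r gives the robot as it stands.
- The arm moves only by the shell command python3 -m pendant 'ROWS' [OPENING] [FORCE]. ROWS is JSON, a list of rows, each a list of 4 numbers: the shift along the tool's x, y, z in m, then the turn about the tool's z in rad. A call has 1 to 8 rows; each row shifts and turns the commanded pose from where the row before left it, along the tool's axes as they then stand; what a row does not reach is not made up. A row lasts 1/12 s, in which the tool goes at most 41.7 mm and 7.16 degrees, less where a joint would pass 70% of its speed; a pose out of reach is approached as far as the arm can. A call with a gripper value outside its range is refused whole. OPENING is the opening, from 0 (shut) to 1 (fully open), set as the call begins (- or left out, the last holds). The fingers move at their own pace and stop on an object; FORCE is the grip in N (left out, the last holds). Time passes only in rows, so rows that do not move let the fingers close. It gives the time, the measured TCP pose, the force, the opening and the grip force at its end, in the units of the state.
- r.read_state(): the state, without advancing time (a new reading comes with each control period).
- r.camera(name): name is "scene" or "side" or "wrist"; returns a dict with "img" (384x512x3 uint8, red, green, blue), "camera_matrix" (3x3 intrinsics, pixels), "xyz" and "attitude" of the camera in the world. Camera axes: x right, y down, z forward; pixel columns grow to the right and rows downward; lengths in m; the calibration is good to about 2 mm. A picture is of the moment at which its call begins. There is no depth.
- r.close_job(): hands the job in; it is judged then, once.
Trained networks look in the newest picture that a camera, given by its name, has taken for a name from the list of things; names that differ only in an ending like _2 or _b are one class to them, and where a whole thing is asked for, a point or a joint stands for the part that bears it (a point fixed in the world has none). Each returns a list of dicts, best first, with "score" (0 to 1); they miss things now and then, are a little off and sometimes report something else, mostly with a low value. They report only what shows in the picture. A call takes as long as a camera call. They do not tell look-alikes from the thing itself.
- r.outline_of(thing, camera): "mask" (384x512 bool, what is visible of it) and "bbox" ([centre column, centre row, width, height] in pixels, round what is visible of it).
The state is a dict: "time": time; "joint_positions": joint angles; "joint_vel": joint speeds; "joint_torque": joint torques, N m; "ee_pos": TCP position; "eef_rot": TCP orientation; "ft_force": force on the tool from outside, world axes, zero at the start; "torque": the same for the moment, N m; "width": finger opening in m; "grip_force": force on a finger pad.
Only numpy, scipy, OpenCV 4.12 (cv2) and the standard library are available. Lean on these libraries where they do the work, as an engineer would, in place of code of your own. Each camera call takes 0.05 s, during which the arm holds its last target. There are 200 camera calls.

## Working session

There is one attempt and no reset: what is moved stays moved. The work goes in short steps, Python scripts to look and compute and a shell command to move; the robot and the scene stay as the last step left them, time stands still between calls to the robot, and variables do not carry over. Pictures are saved under pics/ and viewed, at most 10 in all, crops included, and the job is handed in when it is done.

```bash
ls; mkdir -p pics; cat > h.py <<'E'
import numpy as np,cv2
from bench import r
from scipy.spatial.transform import Rotation as R
def cam(n):
    c=r.camera(n); K=np.array(c["camera_matrix"]);p=np.array(c["xyz"]);a=np.array(c["attitude"])
    M=R.from_quat(a).as_matrix() if a.size==4 else a.reshape(3,3)
    return c["img"],K,p,M
def ray(C,u,v,z):
    _,K,p,M=C; d=M@np.linalg.solve(K,[u,v,1]); return p+d*(z-p[2])/d[2]
def proj(C,X):
    _,K,p,M=C; q=K@(M.T@(np.array(X)-p)); return q[:2]/q[2]
E
python3 - <<'E'
from h import *
s=r.read_state();print(s["time"],s["ee_pos"],s["eef_rot"],s["width"])
ims=[]
for n in("scene","side"):
    C=cam(n);ims.append(C[0]);print(n,C[2].round(3),C[3][:,2].round(2))
    cv2.imwrite(f"pics/{n}0.png",cv2.resize(C[0][:,:,::-1],(800,600)))
    for t in("chock_center","jack","jack_grip","jack_handle","cradle","coupling","tape","wrench","saddle","handle_grip"):
        for o in r.outline_of(t,n)[:3]:
            b=o["bbox"];print(n,t,round(o["score"],2),np.round(b),ray(C,b[0],b[1],0.02).round(3)[:2])
E
```

```text
pics
0.0 [0.25912041 0.5683202  0.23274306] [ 2.12241314e-01  9.77217006e-01 -7.28705520e-04 -1.27307507e-04] 0.08660755468864942
scene [1.589 0.104 1.112] [-0.71 -0.08 -0.71]
scene chock_center 0.96 [222. 155.  26.  31.] [ 0.31  -0.155]
scene chock_center 0.68 [286. 221.  48.  22.] [0.587 0.089]
scene jack 0.76 [154. 175.  94.  41.] [ 0.435 -0.361]
scene jack_grip 0.71 [154. 173. 101.  45.] [ 0.429 -0.365]
scene jack_handle 0.86 [132. 168.  53.  21.] [ 0.413 -0.442]
scene jack_handle 0.58 [223. 273.  39.  38.] [ 0.804 -0.068]
scene cradle 0.68 [393. 216. 149. 130.] [0.528 0.414]
scene cradle 0.31 [388. 207. 149. 120.] [0.49  0.401]
scene coupling 0.64 [314. 172.  22.  25.] [0.354 0.166]
scene tape 0.93 [225. 272.  35.  33.] [ 0.799 -0.066]
scene wrench 0.61 [143. 238.  57.  19.] [ 0.708 -0.321]
scene saddle 0.41 [186. 174.  10.   8.] [ 0.418 -0.258]
scene handle_grip 0.71 [134. 169.  54.  18.] [ 0.415 -0.437]
side [ 0.519 -0.866  0.752] [ 0.05  0.79 -0.61]
side chock_center 0.8 [154. 257.  51.  31.] [ 0.301 -0.175]
side chock_center 0.71 [261. 193.  14.  36.] [0.599 0.088]
side jack_grip 0.61 [219. 301.  51.  84.] [ 0.474 -0.319]
side jack_handle 0.55 [229. 313.  23.  38.] [ 0.496 -0.351]
side cradle 0.92 [255. 127.  94.  94.] [0.601 0.537]
side coupling 0.67 [187. 182.  24.  23.] [0.358 0.159]
side coupling 0.57 [254. 127. 100.  86.] [0.599 0.537]
side tape 0.61 [335. 228.  34.  30.] [ 0.797 -0.083]
side tape 0.32 [316. 310.  17.  76.] [ 0.693 -0.353]
side wrench 0.96 [316. 309.  18.  76.] [ 0.694 -0.351]
side wrench 0.2 [211. 268.  17.  14.] [ 0.451 -0.219]
side saddle 0.5 [212. 270.  20.  15.] [ 0.454 -0.224]
side saddle 0.35 [316. 310.  14.  74.] [ 0.693 -0.352]
side handle_grip 0.8 [228. 316.  26.  35.] [ 0.495 -0.359]
```

View pics/scene0.png

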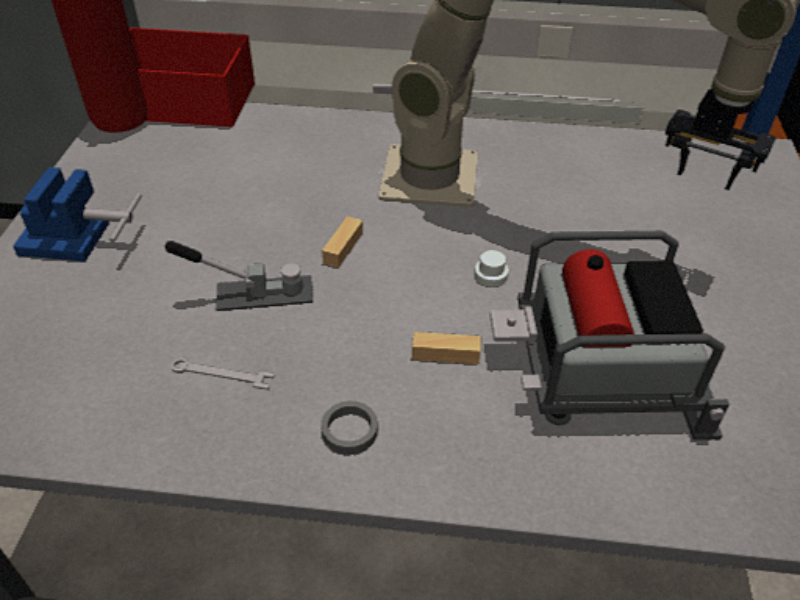

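View pics/side0.png

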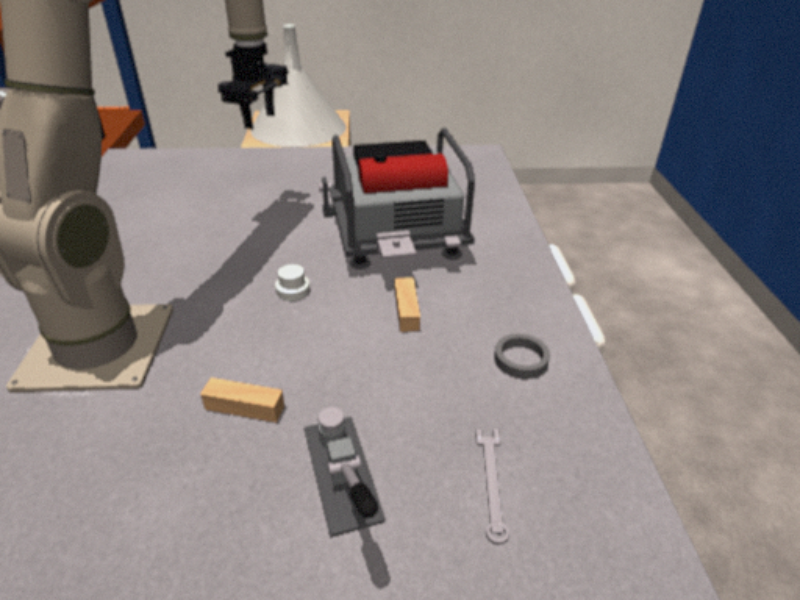

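The scene view shows the pack at right with its front toward −y. Its pad and boss are at about (511,322), the plain ear at (531,382), the target chock at (446,348) and the decoy chock at (342,242). The jack has its saddle at (291,269), grip block at (257,266) and handle grip at (183,251), and points about +y. The side view agrees: boss (397,244), chock (407,305), saddle (331,416).

```bash
python3 - <<'E'
from h import *
A=cam("scene");B=cam("side")
def tri(a,b):
    M=[];y=[]
    for C,(u,v) in((A,a),(B,b)):
        d=C[3]@np.linalg.solve(C[1],[u*.64,v*.64,1]);d/=np.linalg.norm(d);P=np.eye(3)-np.outer(d,d);M.append(P);y.append(P@C[2])
    return np.linalg.lstsq(np.vstack(M),np.hstack(y),rcond=None)[0].round(3)
for n,a,b in(("boss",(511,321),(397,243)),("saddle",(291,269),(331,416)),("grip",(257,266),(341,448)),("hgrip",(183,251),(363,499))):
    print(n,tri(a,b))
for n,C in(("scene",A),("side",B)):
    hsv=cv2.cvtColor(C[0],cv2.COLOR_RGB2HSV)
    o=max([o for o in r.outline_of("chock_center",n)],key=lambda o:ray(C,*o["bbox"][:2],.02)[1])
    x,y,w,h=np.array(o["bbox"]).astype(int)
    m=o["mask"].astype(np.uint8)
    # fit pose by IoU of projected box
    from scipy.optimize import minimize
    def sil(p):
        c,s=np.cos(p[2]),np.sin(p[2]);P=[proj(C,[p[0]+c*i*.065-s*j*.02,p[1]+s*i*.065+c*j*.02,k]) for i in(-1,1) for j in(-1,1) for k in(0,.04)]
        z=np.zeros((384*4,512*4),np.uint8);cv2.fillConvexPoly(z,cv2.convexHull((np.array(P)*4+1.5).round().astype(np.int32)),1);return z
    mb=cv2.resize(m,(2048,1536),interpolation=cv2.INTER_NEAREST)
    f=lambda p:1-(sil(p)&mb).sum()/(sil(p)|mb).sum()
    best=min((minimize(f,[.59,.09,a],method="Nelder-Mead",options=dict(initial_simplex=[[.59,.09,a],[.61,.09,a],[.59,.11,a],[.59,.09,a+.2]])) for a in(1.4,1.6,1.8)),key=lambda q:q.fun)
    print(n,best.x.round(3),best.fun)
q=R.from_quat(r.read_state()["eef_rot"]).as_matrix();print(q.round(3))
E
```

```text
boss [0.58  0.203 0.091]
saddle [ 0.455 -0.246  0.06 ]
grip [ 0.471 -0.314  0.071]
hgrip [ 0.506 -0.444  0.131]
scene [0.59 0.09 1.4 ] 1.0
side [0.594 0.081 1.618] 0.06095898897286578
[[-0.91   0.415 -0.   ]
 [ 0.415  0.91   0.   ]
 [ 0.     0.    -1.   ]]
```

```bash
python3 -m pendant '[[0,0,-0.02,0.11],[0,0,-0.02,0.11],[0,0,-0.02,0.11],[0,0,-0.02,0.11],[0,0,-0.02,0.11],[0,0,-0.02,0.11],[0,0,0,0.11],[0,0,0,0.11]]'; python3 -m pendant '[[0,0,0,0.11],[0,0,0,0.11],[-0.03,0,0,0],[-0.03,0,0,0],[-0.03,0,0,0],[-0.03,0,0,0],[-0.03,0,0,0]]'; python3 - <<'E'
from h import *
s=r.read_state();print(R.from_quat(s["eef_rot"]).as_matrix().round(3),s["ee_pos"],s["joint_positions"])
E
```

```text
time: 1.97
ee_pos: [0.2595, 0.5692, 0.3552]
eef_rot: [0.61, 0.792, 0.001, -0.0]
ft_force: [0.3, -0.5, -0.1]
width: 0.0871
grip_force: 0.0
time: 2.55
ee_pos: [0.2657, 0.4173, 0.3535]
eef_rot: [0.692, 0.722, 0.0, -0.0]
ft_force: [-0.3, 0.4, 0.7]
width: 0.0871
grip_force: 0.0
[[-0.043  0.999  0.   ]
 [ 0.999  0.043  0.   ]
 [ 0.     0.    -1.   ]] [0.26567917 0.41734809 0.35349428] [-1.20410759e+00  7.73763941e-04  1.08192371e-01  1.59538876e+00
 -1.72742201e-04  1.54518582e+00 -1.05283999e+00]
```

```bash
python3 -m pendant '[[-0.0255,0.022,0,0],[-0.0255,0.022,0,0],[-0.0255,0.022,0,0],[-0.0255,0.022,0,0],[-0.0255,0.022,0,0],[-0.0255,0.022,0,0],[-0.0255,0.022,0,0],[-0.0255,0.022,0,0]]'; python3 -m pendant '[[-0.0255,0.022,0,0],[-0.0255,0.022,0,0],[-0.0255,0.022,0,0],[-0.0255,0.022,0,0],[-0.0255,0.022,0.01,0],[-0.0255,0.022,0.02,0],[0,0,0.03,0],[0,0,0.03,0]]'; python3 - <<'E'
from h import *
s=r.read_state();print(s["ee_pos"])
C=cam("wrist");print(C[2],C[3].round(2))
cv2.imwrite("pics/w1.png",cv2.resize(C[0][:,:,::-1],(800,600)))
for t in("chock_center","cradle"):
  for o in r.outline_of(t,"wrist"):
    b=o["bbox"];print(t,o["score"],np.round(b))
    if t[0]=="c" and t[1]=="h":
        ys,xs=np.nonzero(o["mask"]);P=np.array([ray(C,u,v,.04)[:2] for u,v in zip(xs,ys)],np.float32);print(cv2.minAreaRect(P))
E
```

```text
time: 3.22
ee_pos: [0.4512, 0.2211, 0.3539]
eef_rot: [0.692, 0.722, 0.0, -0.0]
ft_force: [0.5, 0.1, -0.2]
width: 0.0869
grip_force: 0.0
time: 3.88
ee_pos: [0.59, 0.0728, 0.2627]
eef_rot: [0.693, 0.721, 0.0, 0.001]
ft_force: [0.2, 0.4, -0.4]
width: 0.0871
grip_force: 0.0
[0.58999749 0.07281418 0.26272192]
[0.58693742 0.14956311 0.41400476] [[ 1.    0.04  0.01]
 [ 0.04 -0.96 -0.28]
 [ 0.    0.28 -0.96]]
chock_center 0.67 [259. 159.  34. 108.]
((0.5926040410995483, 0.0836053416132927), (0.04054432362318039, 0.13001370429992676), 1.8312828540802002)
cradle 0.66 [264.  44. 269.  86.]
```

View pics/w1.png

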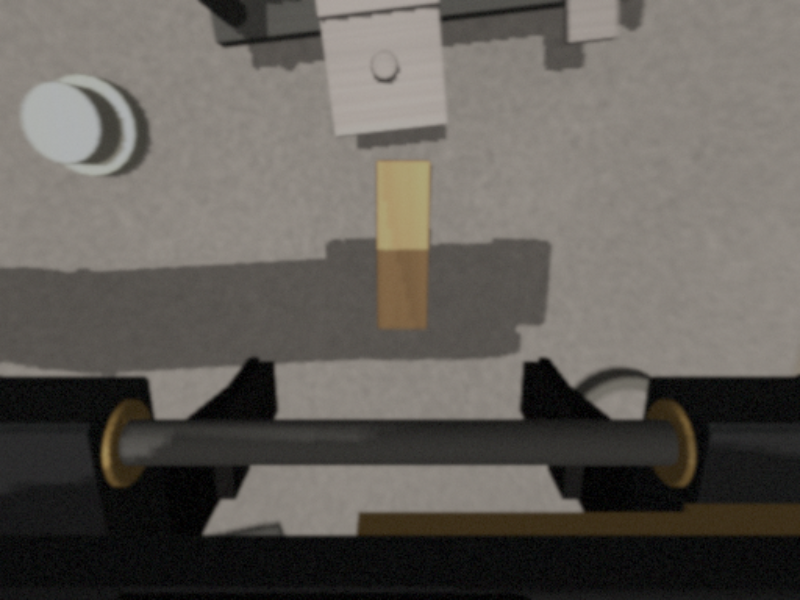

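Wrist view: the chock lies between the fingers, about (403,245). The pad has its boss at (384,65), front corners at (335,135) and (446,124), and back corners at (322,17) and (440,8). The coupling is at upper left.

```bash
python3 - <<'E'
from h import *
C=cam("wrist")
print("boss",ray(C,384*.64,65*.64,.101),"base",ray(C,386*.64,76*.64,.087))
P=[ray(C,u*.64,v*.64,.087)[:2].round(4) for u,v in((335,135),(446,124),(440,8),(322,17))];print(P,np.mean(P,0))
E
python3 -m pendant '[[0,0.002,0.03,0],[0,0,0.03,0],[0,0,0.03,0],[0,0,0.03,0],[0,0,0.03,0],[0,0,0.03,0],[0,0,0.03,0],[0,0,0.025,0]]'; python3 -m pendant '[[0,0,0.01,0],[0,0,0,0],[0,0,0,0],[0,0,0,0],[0,0,0,0],[0,0,0,0]]' 0 20
```

```text
boss [0.5736292  0.20355696 0.101     ] base [0.57452926 0.19987237 0.087     ]
[array([0.5441, 0.1649]), array([0.6125, 0.1743]), array([0.6045, 0.2374]), array([0.5361, 0.2299])] [0.5743   0.201625]
time: 4.75
ee_pos: [0.5922, 0.0768, 0.0292]
eef_rot: [0.691, 0.723, 0.001, 0.0]
ft_force: [-1.3, 0.3, -0.7]
width: 0.0871
grip_force: 0.0
time: 5.25
ee_pos: [0.5918, 0.0758, 0.0201]
eef_rot: [0.692, 0.722, 0.001, 0.001]
ft_force: [0.6, -0.9, 0.7]
width: 0.0547
grip_force: 0.0
```

```bash
python3 -m pendant '[[0,0,0,0],[0,0,0,0],[0,0,0,0],[0,0,0,0],[0,0,-0.015,0],[0,0,-0.025,0]]' 0 20;  python3 -m pendant '[[-0.012,-0.026,0,0],[-0.012,-0.026,0,0],[-0.012,-0.026,0,0],[-0.012,-0.026,0,0],[-0.012,-0.026,0,0],[-0.01,-0.025,0,0],[0,0,0.02,0],[0,0,0.012,0]]'; python3 -m pendant '[[0,0,0.006,0],[0,0,0,0],[0,0,0,0]]'
```

```text
time: 5.75
ee_pos: [0.5886, 0.0752, 0.0564]
eef_rot: [0.692, 0.722, -0.002, -0.001]
ft_force: [0.7, 0.0, -0.9]
width: 0.0396
grip_force: 20.0
time: 6.42
ee_pos: [0.4378, -0.0012, 0.0263]
eef_rot: [0.692, 0.722, 0.001, -0.0]
ft_force: [-1.0, 0.9, -1.1]
width: 0.0399
grip_force: 20.0
time: 6.67
ee_pos: [0.439, -0.0013, 0.0206]
eef_rot: [0.692, 0.722, -0.0, -0.0]
ft_force: [-0.2, 0.5, -0.3]
width: 0.0402
grip_force: 20.0
```

```bash
python3 -m pendant '[[0,0,0,0],[0,0,0,0],[0,0,0,0],[0,0,-0.02,0],[0,0,-0.04,0],[0,0,-0.04,0],[0,0,-0.04,0],[0,0,-0.04,0]]' 1;  python3 -m pendant '[[-0.04,0.003,-0.02,0],[-0.04,0.003,-0.02,0],[-0.04,0.003,-0.02,0],[-0.04,0.003,0,0],[-0.04,0.003,0,0],[-0.04,0.003,0,0],[-0.04,0.003,0,0],[-0.04,0.003,0,0]]'; python3 -m pendant '[[0,0,0,-0.1],[0,0,0,-0.1],[0,0,0,0]]';python3 - <<'E'
from h import *
s=r.read_state();print(s["ee_pos"],s["joint_positions"])
C=cam("wrist")
cv2.imwrite("pics/w2.png",cv2.resize(C[0][:,:,::-1],(800,600)))
for t,z in(("jack",.0),("saddle",.063),("jack_grip",.072),("chock_center",.04)):
  for o in r.outline_of(t,"wrist"):
    b=o["bbox"];print(t,o["score"],np.round(b),ray(C,b[0],b[1],z))
C=cam("side")
for o in r.outline_of("chock_center","side"): b=o["bbox"];print(o["score"],ray(C,b[0],b[1],.02))
E
```

```text
time: 7.33
ee_pos: [0.4386, -0.0015, 0.2029]
eef_rot: [0.692, 0.722, 0.0, 0.0]
ft_force: [1.4, 1.1, 0.6]
width: 0.083
grip_force: 0.0
time: 8.0
ee_pos: [0.4761, -0.313, 0.2568]
eef_rot: [0.691, 0.723, 0.0, 0.001]
ft_force: [1.4, 1.9, 0.6]
width: 0.087
grip_force: 0.0
time: 8.25
ee_pos: [0.4753, -0.3123, 0.2561]
eef_rot: [0.615, 0.788, -0.001, -0.0]
ft_force: [-0.1, 0.1, -0.1]
width: 0.0871
grip_force: 0.0
[ 0.47530668 -0.31228679  0.25606367] [-0.27009489  0.26228233  0.92747952  1.61998232 -0.21231458  1.36701826
  0.93024554]
jack 0.82 [250. 202.  70. 252.] [ 0.48098796 -0.36465458  0.        ]
saddle 0.91 [248. 110.  37.  38.] [ 0.45201197 -0.24737653  0.063     ]
jack_grip 0.79 [251. 202.  69. 257.] [ 0.47775083 -0.34091774  0.072     ]
chock_center 0.89 [146.  25. 101.  51.] [ 0.32850669 -0.19139401  0.04      ]
chock_center 0.66 [251. 203.  70. 251.] [ 0.4803455  -0.35216313  0.04      ]
0.63 [ 0.29882409 -0.17821917  0.02      ]
```

View pics/w2.png

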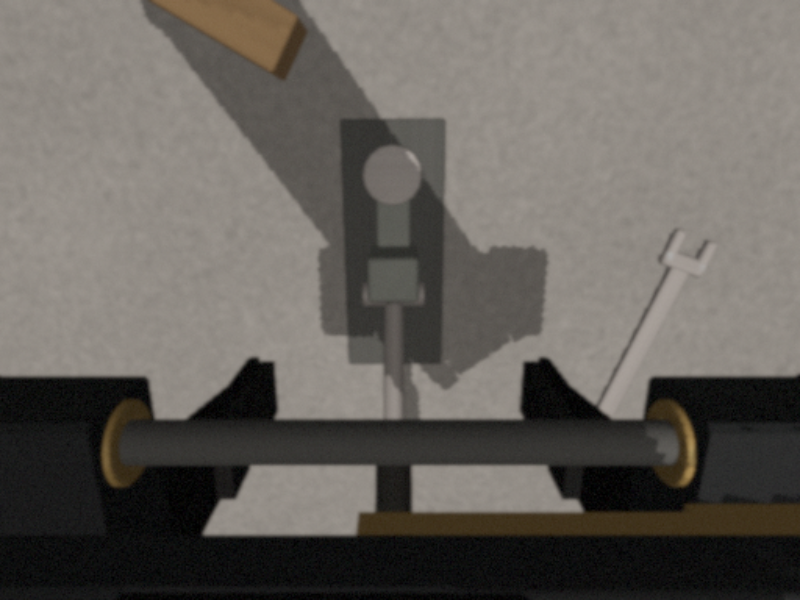

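Wrist view 2: saddle at (392,174), grip block top at (393,279), base running vertically in the image. So the tool is already aligned with the jack; the wrench is well to the right and the decoy chock at top left.

```bash
python3 - <<'E'
from h import *
C=cam("wrist");T=R.from_quat(r.read_state()["eef_rot"]).as_matrix();p=r.read_state()["ee_pos"]
s=ray(C,392*.64,174*.64,.063);g=ray(C,393*.64,279*.64,.072)
P=[ray(C,u*.64,v*.64,.008) for u,v in((340,120),(445,120),(442,362),(349,362))]
f=(P[0]+P[1])/2;b=(P[2]+P[3])/2
print(s,g,f,b,"yaw",np.arctan2(*(f-b)[1::-1]),np.arctan2(*(s-g)[1::-1]),"tool x",np.arctan2(T[1,0],T[0,0]))
print("g in tool",T.T@(g-p),"s in tool",T.T@(s-p),"f",T.T@(f-p))
E
```

```text
[ 0.45591863 -0.2463128   0.063     ] [ 0.47325777 -0.3140522   0.072     ] [ 0.4467197  -0.20955348  0.008     ] [ 0.49584429 -0.39974251  0.008     ] yaw 1.823565263949487 1.8213843078365057 tool x 1.8135837964911494
g in tool [-0.00241542 -0.00341277  0.18449021] s in tool [ 0.06750428 -0.00396403  0.19350153] f [ 0.10538784 -0.00409145  0.24850778]
```

```bash
python3 -m pendant '[[-0.001,-0.0035,0.03,0],[0,0,0.03,0],[0,0,0.03,0],[0,0,0.03,0],[0,0,0.03,0],[0,0,0.03,0],[0,0,0.02,0],[0,0,0.009,0]]'; python3 -m pendant '[[0,0,0,0],[0,0,0,0],[0,0,0,0],[0,0,0,0],[0,0,0,0],[0,0,0,0],[0,0,0,0],[0,0,0,0]]' 0 45; python3 -m pendant '[[0,0,0,0],[0,0,0,0],[0,0,-0.01,0],[0,0,-0.01,0],[0,0,-0.01,0],[0,0,0,0]]'
```

```text
time: 9.32
ee_pos: [0.4713, -0.3121, 0.0446]
eef_rot: [0.616, 0.788, -0.0, -0.002]
ft_force: [-0.4, 0.1, 0.4]
width: 0.0869
grip_force: 0.0
time: 9.98
ee_pos: [0.4727, -0.3131, 0.0475]
eef_rot: [0.616, 0.788, 0.0, 0.0]
ft_force: [0.4, -0.5, -0.1]
width: 0.042
grip_force: 0.0
time: 10.48
ee_pos: [0.4736, -0.3137, 0.0795]
eef_rot: [0.616, 0.788, 0.0, 0.001]
ft_force: [0.9, -1.4, -8.5]
width: 0.0353
grip_force: 44.9
```

```bash
python3 -m pendant '[[0,0,0,0.06],[0,0,0,0.06],[0.01,0.03,0,0],[0.01,0.03,0,0],[0.01,0.03,0,0],[0.01,0.03,0,0],[0.02,0.004,0,0],[0.03,0.004,0,0]]'; python3 -m pendant '[[0.03,0.004,0,0],[0.03,0.004,0,0],[0.03,0.004,0,0],[0.03,0.004,0,0],[0.03,0.004,0,0],[0.03,0.004,0,0],[0.03,0.004,0,0]]';  python3 -m pendant '[[0.02,0,0,0],[0,0,0,0],[0,0,0,0]]'; python3 - <<'E'
from h import *
s=r.read_state();p=s["ee_pos"];T=R.from_quat(s["eef_rot"]).as_matrix()
print(p,"toolx",np.arctan2(T[1,0],T[0,0]),"tilt",T[:,2],s["joint_positions"])
C=cam("wrist");cv2.imwrite("pics/w3.png",cv2.resize(C[0][:,:,::-1],(800,600)))
for o in r.outline_of("saddle","wrist"): b=o["bbox"];print(o["score"],b,ray(C,*b[:2],p[2]-.0475+.063))
E
```

```text
time: 11.15
ee_pos: [0.5895, -0.2091, 0.0771]
eef_rot: [0.663, 0.749, -0.001, 0.001]
ft_force: [-1.3, 0.1, -8.3]
width: 0.0357
grip_force: 44.9
time: 11.73
ee_pos: [0.5902, 0.0055, 0.0773]
eef_rot: [0.662, 0.749, 0.0, -0.0]
ft_force: [0.3, -0.4, -9.2]
width: 0.0357
grip_force: 44.9
time: 11.98
ee_pos: [0.5878, 0.0258, 0.0771]
eef_rot: [0.661, 0.75, 0.0, -0.0]
ft_force: [-0.2, -1.5, -8.8]
width: 0.0356
grip_force: 44.9
[0.58784932 0.02576161 0.07706699] toolx 1.6974251818560109 tilt [-4.35869615e-04  6.30506441e-04 -9.99999706e-01] [-0.74944116  0.49257025  0.79611782  1.76780922 -0.400618    1.05137379
  0.31748529]
0.68 [252.0, 125.0, 94.8, 97.8] [0.57827045 0.0925568  0.09256699]
```

View pics/w3.png

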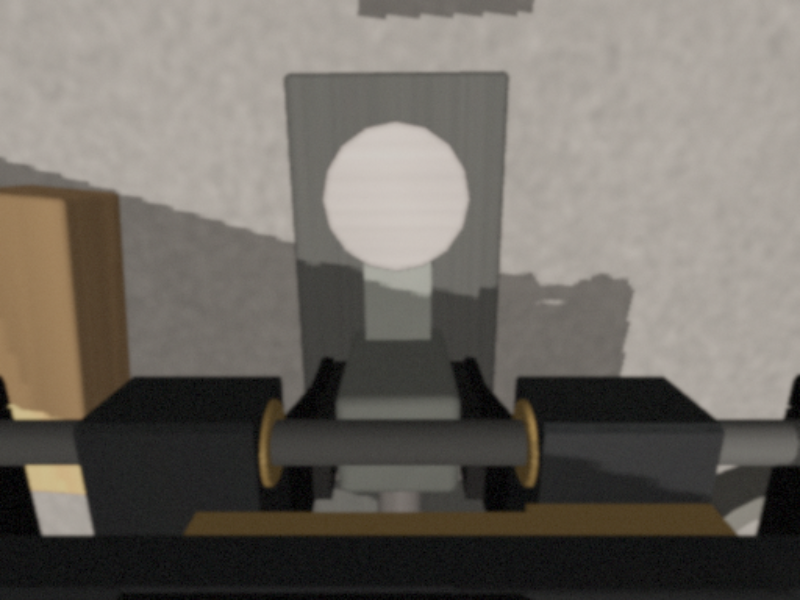

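Wrist view 3: jack held straight, saddle disc centred at (396,196), the relocated chock well to the left, and the pad's shadow just at the top edge.

```bash
python3 -m pendant '[[0,0.003,0.009,0],[0,0.003,0.008,0],[0,0.003,0.008,0],[0.02,0,0,0],[0.02,0,0,0],[0.015,0,0,0],[0.01,0,0,0],[0,0,0,0]]'; python3 - <<'E'
from h import *
s=r.read_state();p=s["ee_pos"];T=R.from_quat(s["eef_rot"]).as_matrix()
print(p,"toolx",np.arctan2(T[1,0],T[0,0]),s["ft_force"])
C=cam("wrist");cv2.imwrite("pics/w4.png",cv2.resize(C[0][:,:,::-1],(800,600)))
for u,v in((0,0),(512,0)):print(ray(C,u,v,.101))
S=p+T@[.0674,-.0009,0];S[2]=p[2]-.0475+.063
print("saddle",S,proj(C,S)*1.5625,"boss expected",proj(C,[.5742,.202,.101])*1.5625,[proj(C,q+(.087,))*1.5625 for q in((.5441,.1649),(.6125,.1743))])
E
```

```text
time: 12.75
ee_pos: [0.5887, 0.0919, 0.0513]
eef_rot: [0.661, 0.75, -0.0, -0.001]
ft_force: [0.3, -0.0, -9.5]
width: 0.0358
grip_force: 44.9
[0.58869872 0.09193695 0.05131314] toolx 1.6969039133099824 [ 0.33726866 -0.02881622 -9.51293619]
[0.50448051 0.18632525 0.101     ]
[0.64756177 0.20444119 0.101     ]
saddle [0.57932873 0.15868849 0.06681314] [394.29513156 195.70544394] boss expected [394.20284788 -43.54978538] [array([239.52391209, 153.13193588]), array([550.88936848, 149.76135128])]
```

View pics/w4.png

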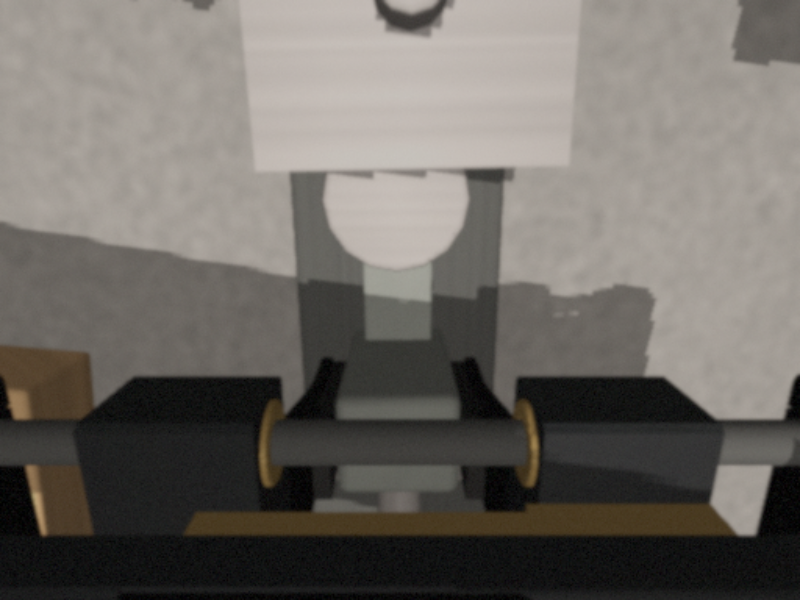

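Wrist view 4: pad above the saddle's far edge, with front corners at (256,171) and (570,165). The boss base is cut off at the top around x = 411, and the saddle centre is about (396,197).

```bash
python3 - <<'E'
from h import *
s=r.read_state();p=np.array(s["ee_pos"]);T=R.from_quat(s["eef_rot"]).as_matrix()
C=cam("wrist")
g=lambda u,v,z:ray(C,u*.64,v*.64,z)
a,b,c,d=g(256,171,.087),g(570,165,.087),g(240,0,.087),g(580,0,.087)
e=b-a;print("width",np.linalg.norm(e));e/=np.linalg.norm(e);n=np.array([-e[1],e[0],0])
L=(a+b)/2+.035*n;bb=g(411,28,.087)+.008*n
S=g(396,197,p[2]-.0475+.063)
print("pad yaw",np.arctan2(n[1],n[0]),np.arctan2(*((c+d)/2-(a+b)/2)[1::-1]),"L",L,"boss",bb,"S",S)
for q in(L,bb):print("delta tool",T.T@(q-S))
E
```

```text
width 0.07035725051334825
pad yaw 1.7140611560607555 1.720794382943969 L [0.5779677  0.19931645 0.087     ] boss [0.57774074 0.20041315 0.087     ] S [0.58011268 0.15649037 0.06710296]
delta tool [ 0.04276016  0.00318269 -0.01989988]
delta tool [ 0.04387657  0.00309386 -0.01989983]
```

```bash
python3 -m pendant '[[0.015,0.001,0,0],[0.015,0.001,0,0],[0.0135,0.001,0,0],[0,0,0,0],[0,0,0.002,0],[0,0,0.002,0],[0,0,0,0]]'; python3 - <<'E'
from h import *
s=r.read_state();print(s["ee_pos"],s["ft_force"],s["eef_rot"])
E
```

```text
time: 13.43
ee_pos: [0.5865, 0.1313, 0.0478]
eef_rot: [0.663, 0.749, -0.0, 0.0]
ft_force: [0.1, -0.0, -8.7]
width: 0.0356
grip_force: 44.9
[0.58652841 0.13131588 0.04780044] [ 0.14280287 -0.00970287 -8.72095111] [ 6.62861429e-01  7.48741926e-01 -4.97213759e-04  8.45987833e-05]
```

```bash
for i in 1 2 3; do python3 -m pendant '[[0,0,0.001,0],[0,0,0,0]]' | grep -E "ee_pos|force:"; done
```

```text
ee_pos: [0.5868, 0.1316, 0.0475]
ft_force: [-0.7, -1.2, -7.4]
grip_force: 44.9
ee_pos: [0.5869, 0.1317, 0.0474]
ft_force: [-4.7, -3.1, 4.8]
grip_force: 44.9
ee_pos: [0.5869, 0.1317, 0.0473]
ft_force: [-10.9, -3.0, 18.1]
grip_force: 44.9
```

```bash
python3 -m pendant '[[0,0,-0.0015,0],[0,0,0,0],[0,0,0,0],[0,0,0,0],[0,0,0,0],[0,0,-0.01,0],[0,0,-0.02,0],[0,0,-0.03,0]]' 1; python3 -m pendant '[[0,0,-0.03,0],[0,0,-0.03,0],[0,0,-0.03,0],[0,0,-0.01,0],[-0.03,0,0,0],[-0.03,0,0,0],[-0.04,0,0,0],[-0.032,0,0,0]]'; python3 -m pendant '[[0,0,0,0],[0,0,0,0],[0,0,0,0],[0,0,0,0]]' 0.17 40; python3 - <<'E'
from h import *
s=r.read_state();p=np.array(s["ee_pos"]);T=R.from_quat(s["eef_rot"]).as_matrix();print(p)
C=cam("wrist");cv2.imwrite("pics/w5.png",cv2.resize(C[0][:,:,::-1],(800,600)))
for t in("jack","jack_handle","handle_grip","saddle"):
  for o in r.outline_of(t,"wrist")[:1]:print(t,o["score"],np.array(o["bbox"])*1.5625)
for z in(.18,.14):print("tip axis",z,proj(C,[p[0],p[1],z])*1.5625)
D=cam("side");cv2.imwrite("pics/s5.png",cv2.resize(D[0][90:282,128:384,::-1],(800,600)))
E
```

```text
time: 14.6
ee_pos: [0.5854, 0.1324, 0.1061]
eef_rot: [0.662, 0.749, -0.002, -0.001]
ft_force: [0.3, 1.1, 0.1]
width: 0.0807
grip_force: 0.0
time: 15.27
ee_pos: [0.6028, -0.0007, 0.2074]
eef_rot: [0.662, 0.749, 0.0, 0.0]
ft_force: [-0.3, -0.6, 1.1]
width: 0.0868
grip_force: 0.0
time: 15.6
ee_pos: [0.6029, 0.0033, 0.2067]
eef_rot: [0.662, 0.75, 0.0, -0.0]
ft_force: [-0.1, -0.2, 0.2]
width: 0.0675
grip_force: 0.0
[0.60286551 0.00329578 0.20673945]
jack 0.79 [400.15625 212.5     132.8125  420.78125]
jack_handle 0.97 [400.9375  260.78125  58.28125 324.6875 ]
saddle 0.58 [46.71875 18.90625 90.15625 37.65625]
tip axis 0.18 [397.80413599 366.69985939]
tip axis 0.14 [397.87560036 332.31511197]
```

View pics/w5.png

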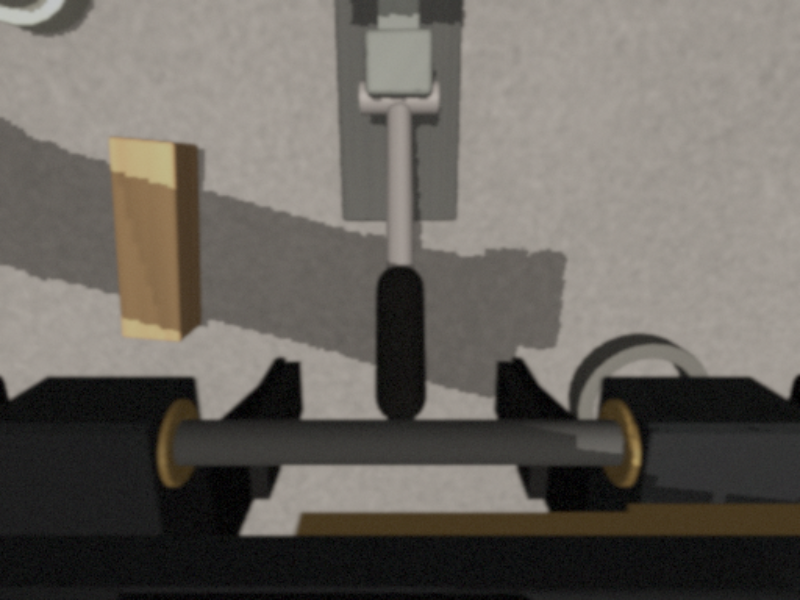

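View pics/s5.png

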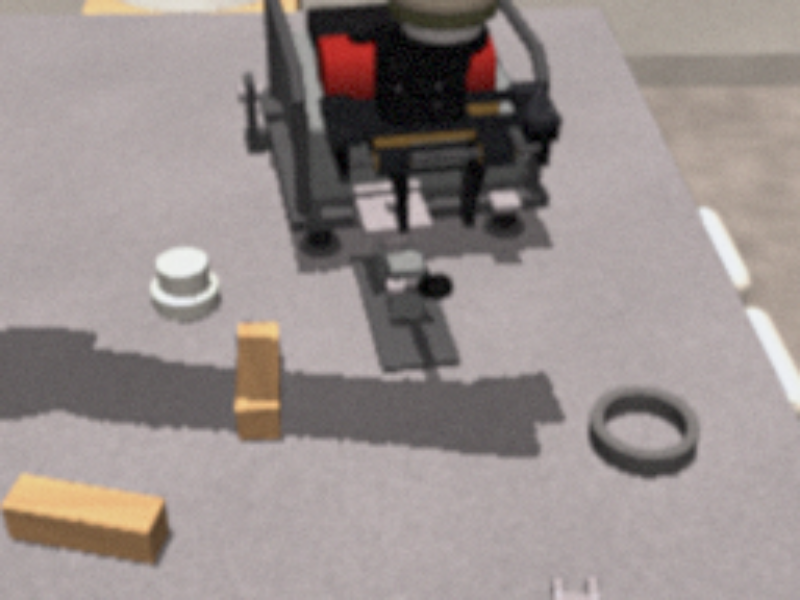

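Wrist view 5: the handle grip spans rows 265–420 at column 400, right under the jaw axis at about (398,335). The side crop shows the jack straight under the pad, the chock flat and clear, and the bystanders untouched.

```bash
python3 -m pendant '[[-0.004,0.0005,0.01,0],[0,0,0.01,0],[0,0,0.01,0],[0,0,0,0],[0,0,0,0],[0,0,0,0],[0,0,0,0],[0,0,0,0]]' 0.17 40; python3 -m pendant '[[0,0,0.008,0],[0,0,0.008,0],[-0.003,0,0.006,0],[-0.003,0,0.006,0],[0,0,0,0]]'
```

```text
time: 16.57
ee_pos: [0.6041, -0.0022, 0.1772]
eef_rot: [0.662, 0.749, 0.0, 0.0]
ft_force: [0.2, -0.4, 0.1]
width: 0.015
grip_force: 0.0
time: 16.98
ee_pos: [0.6045, -0.0091, 0.1477]
eef_rot: [0.663, 0.749, -0.0, 0.0]
ft_force: [2.9, -0.5, 1.9]
width: 0.0149
grip_force: 1.7
```

```bash
python3 -m pendant '[[-0.004,0,0.009,0],[-0.003,0,0.009,0],[-0.003,0,0.009,0],[-0.002,0,0.009,0],[0,0,0,0]]'; python3 -m pendant '[[-0.002,0,0.009,0],[-0.001,0,0.009,0],[-0.001,0,0.008,0],[0,0,0.007,0],[0,0,0.003,0],[0,0,0,0]]';python3 - <<'E'
from h import *
D=cam("side");cv2.imwrite("pics/s6.png",cv2.resize(D[0][90:282,128:384,::-1],(800,600)))
E
```

```text
time: 17.4
ee_pos: [0.6069, -0.0222, 0.113]
eef_rot: [0.663, 0.749, 0.0, 0.001]
ft_force: [0.5, -1.9, 12.8]
width: 0.0148
grip_force: 7.3
time: 17.9
ee_pos: [0.6076, -0.0275, 0.078]
eef_rot: [0.663, 0.748, -0.0, 0.002]
ft_force: [-0.5, -8.8, 13.9]
width: 0.0148
grip_force: 9.2
```

View pics/s6.png

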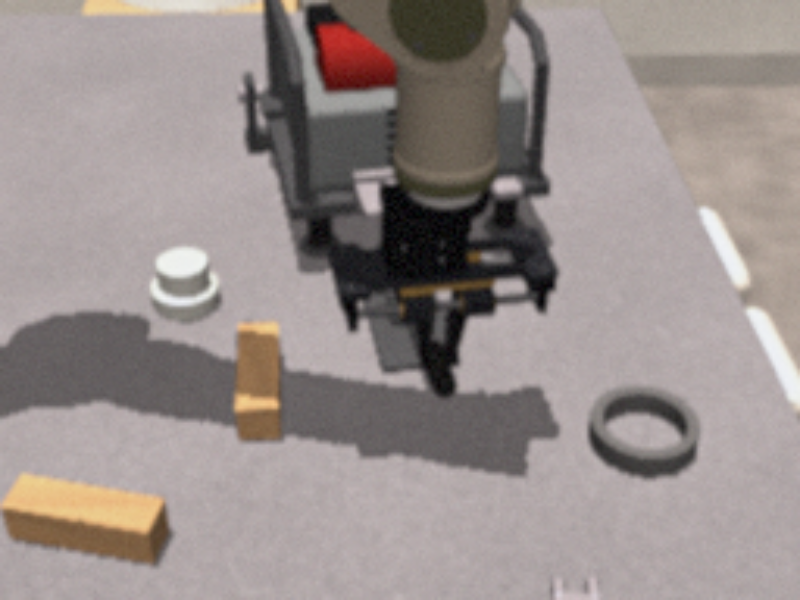

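The side crop shows the fingers on the handle near level and the pack visibly raised, with a gap at the front feet. A little further down should reach the end stop.

```bash
for i in 1 2 3; do python3 -m pendant '[[-0.001,0,0.0025,0],[0,0,0,0]]' | grep -E "ee_pos|ft_"; done
```

```text
ee_pos: [0.6077, -0.0279, 0.0757]
ft_force: [-1.9, -5.9, 13.5]
ee_pos: [0.6077, -0.0281, 0.0731]
ft_force: [-1.9, -4.5, 14.0]
ee_pos: [0.6077, -0.0285, 0.0705]
ft_force: [-2.1, -2.4, 14.1]
```

```bash
for i in 1 2 ; do python3 -m pendant '[[0,0,0.0015,0],[0,0,0,0],[0,0,0,0]]' | grep -E "ee_pos|ft_"; done
```

```text
ee_pos: [0.6078, -0.0285, 0.0692]
ft_force: [-1.9, -1.8, 12.7]
ee_pos: [0.6078, -0.0286, 0.0679]
ft_force: [-1.9, -2.6, 15.8]
```

```bash
python3 -m pendant '[[0,0,-0.009,0],[0.001,0,-0.009,0],[0.002,0,-0.009,0],[0.002,0,-0.009,0],[0.003,0,-0.009,0],[0.003,0,-0.009,0],[0.003,0,-0.009,0],[0.003,0,-0.009,0]]'; python3 -m pendant '[[0.003,0,-0.009,0],[0.002,0,-0.009,0],[0.001,0,-0.009,0],[0,0,-0.009,0],[0,0,-0.009,0],[0,0,0,0],[0,0,0,0]]';python3 - <<'E'
from h import *
s=r.read_state();p=np.array(s["ee_pos"]);print(p)
C=cam("wrist");cv2.imwrite("pics/w7.png",cv2.resize(C[0][:,:,::-1],(800,600)))
print("tip axis .14",proj(C,[p[0],p[1],.14])*1.5625)
E
```

```text
time: 19.62
ee_pos: [0.6047, -0.0095, 0.1387]
eef_rot: [0.662, 0.749, 0.0, -0.0]
ft_force: [0.7, 1.7, 0.5]
width: 0.0147
grip_force: 0.8
time: 20.2
ee_pos: [0.6043, -0.0046, 0.1837]
eef_rot: [0.662, 0.749, 0.0, 0.0]
ft_force: [0.3, 0.6, -0.7]
width: 0.0149
grip_force: 0.0
[ 0.60425003 -0.00457564  0.18367104]
tip axis .14 [397.73918897 350.47919903]
```

View pics/w7.png

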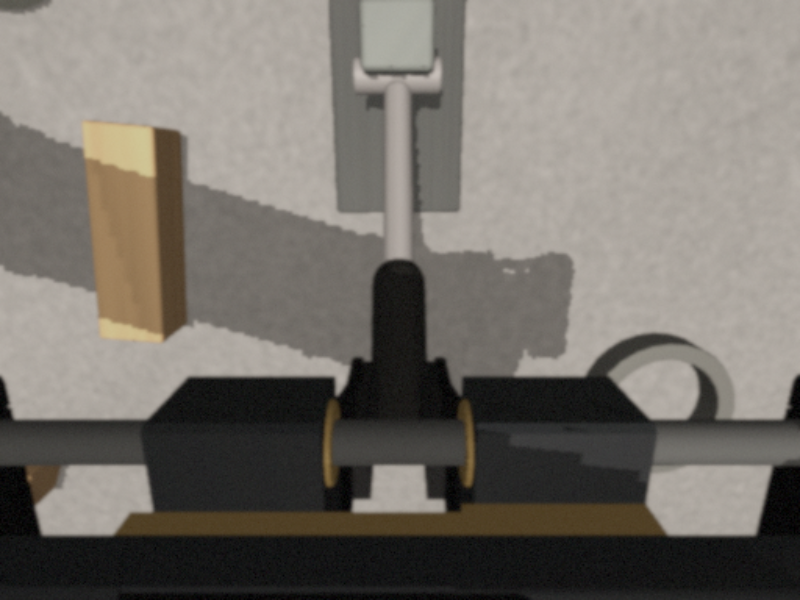

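Wrist view 7: the handle is fully up again with its grip at column 398 between the fingers. Grip block top is at (397,34), base rear edge at row 211, and the jack is still straight.

```bash
python3 - <<'E'
from h import *
C=cam("wrist");g=lambda u,v,z:ray(C,u*.64,v*.64,z)
b=g(399,211,.008);k=g(397,71,.072);d=np.array([np.cos(1.7),np.sin(1.7),0])
print("origin",b+.09*d,k+.016*d,"saddle",b+.16*d,k+.086*d)
E
python3 -m pendant '[[0,0,0.009,0],[0,0,0.009,0],[-0.001,0,0.009,0],[-0.003,0,0.009,0],[-0.003,0,0.009,0],[-0.004,0,0.009,0],[-0.003,0,0.009,0],[-0.003,0,0.009,0]]'; python3 -m pendant '[[-0.003,0,0.009,0],[-0.003,0,0.009,0],[-0.001,0,0.009,0],[0,0,0.008,0],[0,0,0.005,0],[0,0,0,0],[0,0,0,0]]'
```

```text
origin [0.58753851 0.12934864 0.008     ] [0.58705878 0.12813651 0.072     ] saddle [0.5785194  0.19876518 0.008     ] [0.57803967 0.19755305 0.072     ]
time: 20.97
ee_pos: [0.6071, -0.0226, 0.1116]
eef_rot: [0.663, 0.749, 0.0, 0.001]
ft_force: [-1.7, -2.1, 14.8]
width: 0.0148
grip_force: 7.0
time: 21.55
ee_pos: [0.6079, -0.0304, 0.0718]
eef_rot: [0.663, 0.749, -0.0, 0.002]
ft_force: [-0.0, -4.1, 14.0]
width: 0.0147
grip_force: 9.7
```

```bash
python3 -m pendant '[[0,0,0.002,0],[0,0,0.002,0],[0,0,0,0],[0,0,0,0]]'|grep -E "ee_|ft_";python3 -m pendant '[[0,0,0.001,0],[0,0,0,0],[0,0,0,0],[0,0,0,0],[0,0,0,0],[0,0,0,0]]'
```

```text
ee_pos: [0.608, -0.0306, 0.0681]
ft_force: [-0.6, -4.7, 14.1]
time: 22.38
ee_pos: [0.6081, -0.0306, 0.0676]
eef_rot: [0.663, 0.749, 0.0, 0.002]
ft_force: [-3.1, -4.8, 18.2]
width: 0.015
grip_force: 12.4
```

```bash
python3 -c "
from bench import r
print(r.close_job())"
```

```text
the job is handed in; nothing more can be done
None
```

I moved the chock about 24 cm clear, set the jack's saddle within about 2 mm of the lift point, made the trial stroke, and handed in with the handle held at its end stop under about 18 N; the judge returned no verdict, and the pack's final height was not measured.

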